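# Hold an offcut home in the squaring jig

### The arm

A 7-joint arm with a two-finger parallel gripper is mounted at the origin on a cart in front of the work surface, level with it; the furniture and walls round the work are solid. World frame = base frame: x ahead of the robot, y to its left, z up, the work surface at z = 0. Lengths are in m, angles in rad, forces in N, time in s.
With the tool pointing down it reaches from about 0.4 to 0.875 m from the base axis. Payload 6.5 kg.
Tool frame: the origin (TCP) lies at the very end of the fingers, on their centre line; the grasp point (between the pads) lies 19 mm behind it; z points along the fingers, y is the direction in which the jaws open and shut (so a half turn about z gives the same grasp; the last joint's range is limited). The gripper opens to 85 mm and grips with 20 to 120 N. Pads are 22 mm wide; open, the fingers measure 114 mm over their backs; the gripper's body (76 mm by 85 mm) begins 54 mm behind the grasp point. The pads swing forward as they close: fully open they stand 13 mm farther back than shut.
Start: joints at [-1.344, 0.536, -0.004, 1.538, 0.003, 1.067, -0.071], TCP at [0.188, 0.622, 0.231] pointing down, gripper open.
Joint ranges: [-2.7, 2.7], [-0.37, 2.16], [-1.27, 1.26], [0.24, 2.4], [-1.31, 4.45], [0.19, 1.91], [-2.76, 2.76]. Speed limits (rad/s): [2.39, 2.39, 3.14, 3.14, 3.14, 3.14, 3.14].

### API

Orientations are given as a unit quaternion [w, x, y, z].
In Python, from station import observe, camera, calibration, close_job gives the robot as it stands. The module is installed in compiled form; this text tells all that it offers.
- The arm moves only by the tool step_arm, never from a script. Its argument "increments" is a list of rows, each a list of 2 entries, a list of its own where there are three numbers: the shift along the tool's x, y, z in cm, then the turn, a rotation vector about the tool's x, y, z in degrees. A call has 1 to 20 rows; each row shifts and turns the commanded pose from where the row before left it, along the tool's axes as they then stand; what a row does not reach is not made up. A row lasts 1/10 s, in which the tool goes at most 50 mm and 8.59 degrees, less where a joint would pass 70% of its speed; a pose out of reach is approached as far as the arm can. A call with a gripper value outside its range is refused whole. "gripper" is the gripper command: -1 is shut, 1 is fully open, values between are in proportion, set as the call begins (left out, the last holds). The fingers move at their own pace and stop on an object; "squeeze" is the grip in N (left out, the last holds). Time passes only in rows, so rows that do not move let the fingers close. It gives the time, the measured TCP pose, the force and the opening at its end, in the units of the state.
- observe(): the state, without advancing time (a new reading comes with each control period).
- camera(name): name is "side" or "top"; returns the picture (480x640x3 uint8, red, green, blue); there is no depth.
- calibration(name): a dict with "fx", "fy", "cx", "cy" (pixels), "extrinsics" (4x4, takes a point from camera to world coordinates). Camera axes: x right, y down, z forward; pixel columns grow to the right and rows downward; lengths in m; the calibration is good to about 2 mm. A picture is of the moment at which its call begins. calibration takes no time and is no camera call.
- close_job(): hands the job in, once; it reports no verdict.
The state is a dict: "time": time; "joint_pos": joint angles; "qvel": joint speeds; "effort": joint torques, N m; "position": TCP position; "tcp_rot": TCP orientation; "ft_force": force on the tool from outside, world axes, zero at the start; "moment": the same for the moment, N m; "finger_gap": finger opening in m.
Only numpy, scipy, OpenCV 4.12 (cv2) and the standard library are available. Lean on these libraries where they do the work, as an engineer would, in place of code of your own. Each camera call takes 0.05 s, during which the arm holds its last target.

### The job

Lift the shorter of the two aluminium profile offcuts onto the sprung bed of the squaring jig, lying flat with its length along the fence and its end up against the stop block, and hold it there with one diagonal push, down on the bed and against the fence at once, so that bed and fence are both pressed about half-way in. Be gentle: neither may ever be driven to the end of its 10 mm travel. Finish while still holding it pressed like that, without letting go, and leave everything else on the counter where it is.

Things in the scene. Friction and masses are not known exactly. Their poses are not given: they have to be found in the camera images.
- offcut_center (a point): Centre (half-way up) of the SHORT offcut, the workpiece: a loose piece of slotted aluminium profile, 70 mm long (its y axis), 40 mm wide (its x axis), 40 mm high (z up), lying flat on the counter; its 8 mm slots are closed for contact, so it behaves as a plain block. About 0.11 to 0.23 kg.
- offcut: The short offcut; origin at the centre of its underside, axes as offcut_center.
- long_offcut_center (a point): Centre of the LONG offcut, to be left alone: the same profile, 110 mm long (y), 40 mm wide (x), 40 mm high.
- seat_corner (a point): Inside corner of the jig, 30 mm above the counter, where bed top, fence face and stop face meet while the springs are out; fixed, axes as the jig's. The fence face is its plane x = 0 (fence at x > 0), the stop face its plane y = 0 (stop at y < 0), z up. An offcut just touching bed, fence and stop has its centre at x = -20, y = +35, z = +20 mm in this frame, its length along y.
- jig: The squaring jig, screwed down: base plate 160 mm long (y), with a sprung bed on it, a sprung fence along the bed's far (+x) side and a fixed back rail behind the fence. Origin on the counter, y at mid-length; fence face at x = +35 mm, bed from x = -55 to +34 mm, back rail from x = +61 to +73 mm, up to 38 mm above the counter (screw heads 41 mm).
- bed_travel (a joint): How far the sprung bed is pressed down, m: 0 at rest, 0.010 at the end of its travel. It starts to give at about 3 N (so not under the offcut's weight) and needs 1.5 N more for each mm.
- bed: The flat bed, an aluminium plate 160 x 89 mm, top 30 mm above the counter at rest; moves straight down. Origin as the jig's.
- fence_travel (a joint): How far the sprung fence is pushed back along the jig's +x, m: 0 at rest, 0.010 at the end of its travel. It starts to give at about 3 N and needs 1.5 N more for each mm.
- fence: The fence, an aluminium bar 160 mm long, 12 mm thick, its top 8 mm above the bed at rest (it does not sink with the bed); slides straight back in the jig's +x. Origin as the jig's.
- stop_block: The stop, a rigid steel block clamped to the back rail at a place along it that differs from run to run: over the bed from 1 to 47 mm out from the fence face, 18 mm thick (y), from 1 to 21 mm above the bed; an arm of the same thickness runs back over the fence to the rail, with a knob up to 29 mm above the bed. Origin and axes as seat_corner.
- fork_a: slotted metal clamping fork, 25 x 60 x 12 mm, lying at the near edge between the offcuts and the jig; bystander, leave alone
- hex_key_5: L-shaped black hex key, 32 x 87 x 5 mm, lying flat; bystander, leave alone
- caliper: sliding caliper, 68 x 185 x 12 mm, lying at the back; bystander, leave alone
- propanol_bottle: squeeze bottle with a pointed cap, 40 mm across, 95 mm high; bystander, leave alone
- oil_bottle: small dropper bottle, 30 mm across, 76 mm high; bystander, leave alone
Things that resemble listed ones, but are neither listed nor needed, are in the scene too. What is shaped like the offcut but yellow is not meant.

How it is judged:
By the outcome, as a careful person would: the job done as asked, in the order asked, and still so for the second after the job is handed in, while the arm keeps its last pose, push and grip.
It also fails if it takes over 40 s, if anything falls off the work surface, if the arm or the gripper's body presses on something with over 40 N, if the wrist force passes 120 N, or if a joint passes its speed limit or range.

## Working session

There is one attempt and no reset: what is moved stays moved. The work goes in short steps, Python scripts to look and compute and a tool call to move; the robot and the scene stay as the last step left them, time stands still between calls to the robot, and variables do not carry over. Pictures are saved under pics/ and viewed, and the job is handed in when it is done.

Besides the shell and the picture viewer there is one more tool, called after "Emit:" as name(argument=value, ...) on one line, values as JSON. step_arm: Moves the arm, as the interface text tells. Its arguments: {"type":"object","properties":{"increments":{"type":"array"},"gripper":{"type":"number"},"squeeze":{"type":"number"}},"required":["increments"]}

```bash
mkdir -p pics; python3 - <<'E'
from station import *
import cv2,numpy as np
for n in("top","side"):
    cv2.imwrite(f"pics/{n}0.png",camera(n)[:,:,::-1]); c=calibration(n); print(n,c["fx"],c["fy"],c["cx"],c["cy"]);print(np.round(c["extrinsics"],4))
print(observe())
E
```

```text
top 601.7604378056787 601.7604378056787 323.1282354545558 232.5973029631546
[[ 0.0218 -0.9935  0.1116  0.2939]
 [-0.9997 -0.0208  0.0104 -0.0193]
 [-0.008  -0.1118 -0.9937  1.8172]
 [ 0.      0.      0.      1.    ]]
side 461.06783163171553 461.06783163171553 319.54076398166615 239.10433946499387
[[ 0.9999  0.     -0.0141  0.5359]
 [ 0.0116 -0.5693  0.822  -0.9768]
 [-0.008  -0.8221 -0.5693  0.7231]
 [ 0.      0.      0.      1.    ]]
{'time': 0.1, 'joint_pos': array([-1.34414194,  0.53712794, -0.00446484,  1.53875882,  0.00260476,
        1.06729649, -0.07121167]), 'qvel': array([-3.59831798e-04, -1.80450830e-03,  1.35206129e-04, -3.76704137e-03,
       -3.46559750e-06, -4.23931459e-04, -1.10077559e-04]), 'effort': array([ 3.46250854e-03, -5.84568322e+01,  1.05225351e+00, -2.59776020e+01,
        1.26186645e-02,  4.60099516e-03,  3.56087776e-05]), 'position': array([0.18748195, 0.6217843 , 0.23048217]), 'tcp_rot': array([-6.20068496e-05,  1.45862483e-01,  9.89304558e-01, -7.89961234e-04]), 'ft_force': array([-1.07629788,  0.21626269, -0.3042568 ]), 'moment': array([-0.02828733,  0.00404818, -0.02631781]), 'finger_gap': 0.0854913191001957}
```

View pics/top0.png

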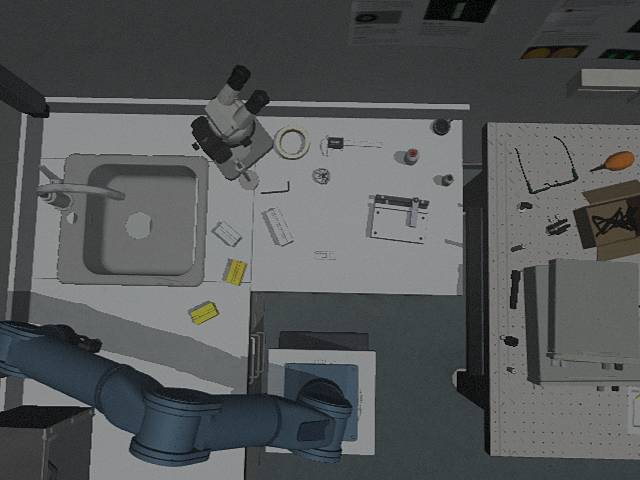

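View pics/side0.png

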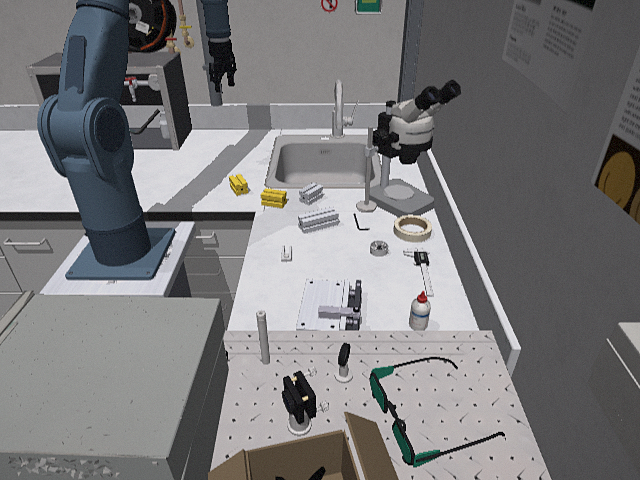

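Top view: grey offcuts at (227,234) and (278,226), with yellow decoys at (236,271) and (204,313). The jig is at (400,218), its fence on the far side. The grey one at (227,234) looks like the short one; I'll enlarge it to check.

```bash
python3 - <<'E'
import cv2,numpy as np
t=cv2.imread("pics/top0.png");s=cv2.imread("pics/side0.png")
a=cv2.resize(t[200:260,205:305],None,fx=8,fy=8,interpolation=cv2.INTER_CUBIC)
cv2.imwrite("pics/a.png",a)
cv2.imwrite("pics/b.png",cv2.resize(t[185:249,360:440],None,fx=9,fy=9,interpolation=cv2.INTER_CUBIC))
cv2.imwrite("pics/c.png",cv2.resize(s[175:240,280:360],None,fx=9,fy=9,interpolation=cv2.INTER_CUBIC))
cv2.imwrite("pics/d.png",cv2.resize(s[270:340,290:370],None,fx=8,fy=8,interpolation=cv2.INTER_CUBIC))
E
```

```text
(no output)
```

View pics/a.png

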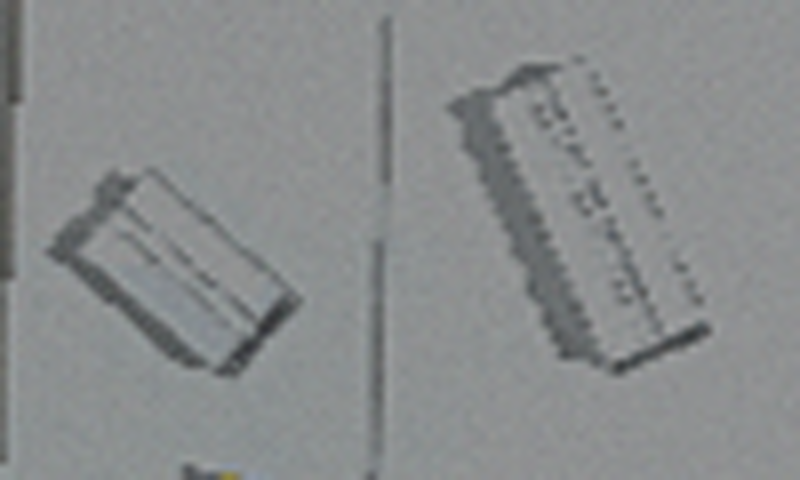

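View pics/b.png

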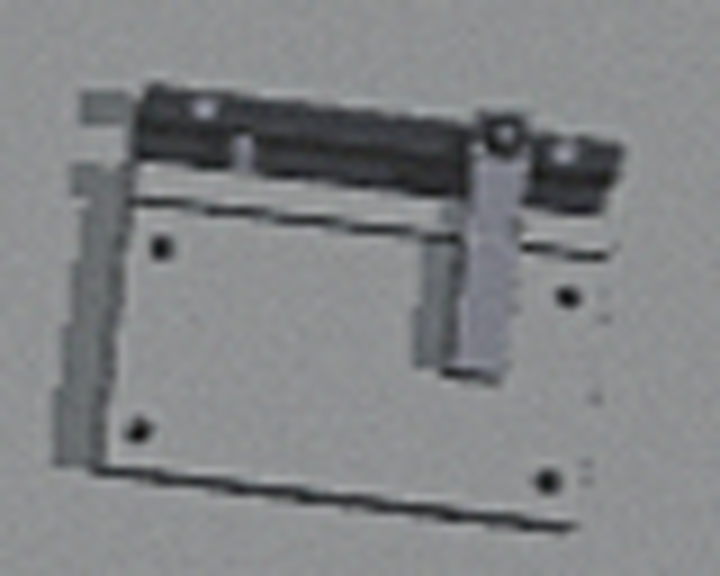

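View pics/c.png

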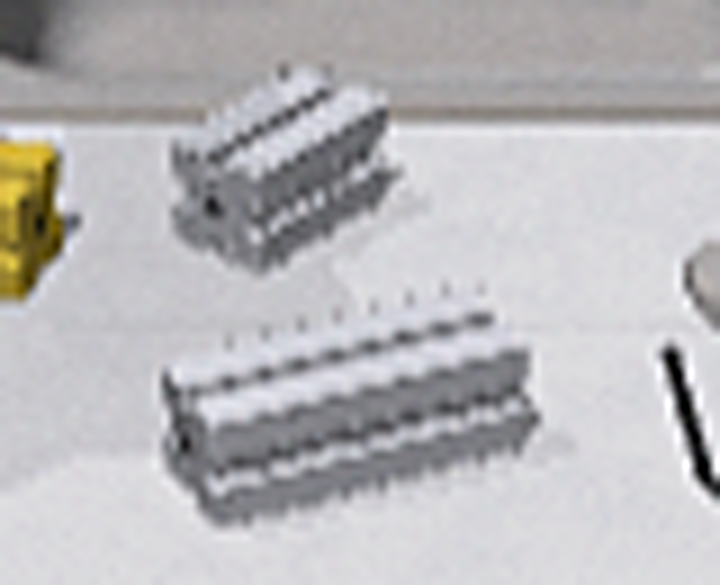

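View pics/d.png

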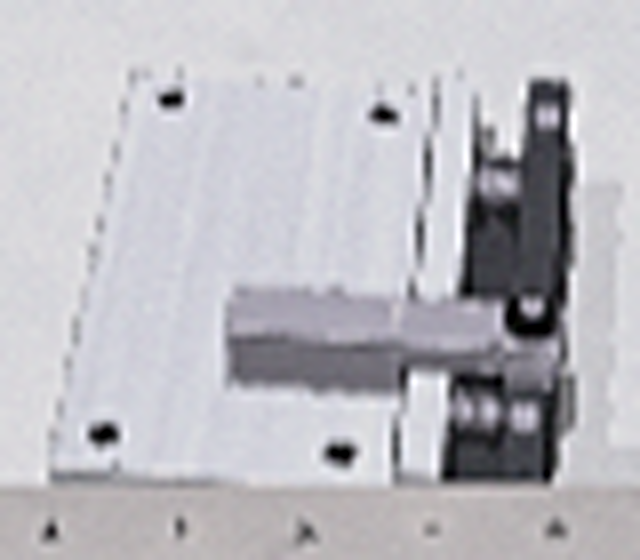

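The crops confirm it: the grey piece at top pixel (227,234) is about 65–70 mm long, and the other at (278,226) about 110 mm. The stop is at top pixel (412,212), with its open bed on the left (+y) side. Next I fit the poses from keypoints in both views.

```bash
cat > h.py <<'E'
import numpy as np,cv2
from scipy.optimize import least_squares
from scipy.spatial.transform import Rotation as R
from station import *
C={n:calibration(n) for n in("top","side")}
def proj(n,P):
    c=C[n];E=np.linalg.inv(c["extrinsics"]);q=np.atleast_2d(P)@E[:3,:3].T+E[:3,3]
    return np.c_[c["fx"]*q[:,0]/q[:,2]+c["cx"],c["fy"]*q[:,1]/q[:,2]+c["cy"]]
def pose(p,L):
    L=np.atleast_2d(L);c,s=np.cos(p[2]),np.sin(p[2])
    return np.c_[p[0]+c*L[:,0]-s*L[:,1],p[1]+s*L[:,0]+c*L[:,1],L[:,2]]
def crop(pts,f,u0,v0): return (np.array(pts,float)+.5)/f-.5+[u0,v0]
E
cat > fit.py <<'E'
from h import *
# offcut local corners mm
h=40
ot=np.array([[20,35,h],[20,-35,h],[-20,-35,h],[-20,35,h]])/1000
pt=crop([(150,168),(285,288),(212,368),(82,245)],8,205,200)
# world yaw: y axis along image right-down reversed => left-up = +y,+x
S=[((-20,35),40,(180,150)),]
def fit(obs,p0):
    def r(p):
        return np.concatenate([((proj(n,pose(p,L))-x)/(1)).ravel() for n,L,x in obs])
    s=least_squares(r,p0,loss="soft_l1");print(np.round(s.x,4),np.degrees(s.x[2]),np.round(r(s.x).reshape(-1,2),1).tolist());return s.x
print("off")
sp=crop([(180,150),(250,180),(388,100),(300,68),(262,270),(175,215),(400,175)],9,280,175)
# -x,-y end : local naming: y axis pointing (+x,+y) world; -35 end nearest robot/right
sl=np.array([[-20,-35,40],[20,-35,40],[20,35,40],[-20,35,40],[20,-35,0],[-20,-35,0],[20,35,0]])/1000
of=fit([("top",ot,crop([(150,168),(285,288),(212,368),(82,245)],8,205,200)[[0,1,2,3]])],[.5,.26,-.7])
of=fit([("top",ot,pt),("side",sl,sp)],of)
print("jig")
jl=np.array([[-55,80,30],[-55,-80,30],[34.5,80,30],[34.5,-80,30],[47,80,38],[47,-80,38]])/1000
jp=crop([(95,468),(575,525),(133,200),(607,255),(133,160),(600,210)],9,360,185)
j1=fit([("top",jl,jp)],[.55,-.22,-.11])
sjl=np.array([[-55,80,30],[-55,-80,30],[34.5,80,30],[34.5,-80,30]])/1000
sjp=crop([(135,75),(52,472),(437,78),(397,482)],8,290,270)
j=fit([("top",jl,jp),("side",sjl,sjp)],j1)
np.save("fit.npy",[of,j])
E
python3 fit.py
```

```text
off
[ 0.4864  0.2843 -0.7107] -40.71759402337185 [[-0.0, -0.4], [0.3, 0.2], [0.3, 0.2], [-0.7, -0.1]]
[ 0.4879  0.2857 -0.6947] -39.80404639705974 [[-0.7, -0.8], [-0.1, -0.5], [0.0, -0.4], [-1.2, -0.4], [-1.4, -0.7], [0.5, 0.0], [0.1, 0.5], [0.2, 0.2], [-0.5, 1.5], [-0.4, 3.4], [-1.2, 3.3]]
jig
[ 0.5335 -0.2264 -0.0955] -5.469215809764778 [[0.2, -0.3], [0.2, -0.4], [-0.8, 0.1], [-0.4, 0.1], [-0.2, -0.0], [1.3, 0.6]]
[ 0.5351 -0.2253 -0.0926] -5.304340670759297 [[-0.2, -0.7], [-0.1, -1.0], [-1.2, -0.4], [-0.8, -0.5], [-0.6, -0.5], [0.8, -0.1], [-0.9, 0.1], [-0.5, -0.2], [-0.6, 2.0], [-0.3, 1.7]]
```

```bash
cat > ov.py <<'E'
from h import *
import sys
def box(x0,x1,y0,y1,z0,z1):
    P=np.array([[x,y,z] for x in(x0,x1) for y in(y0,y1) for z in(z0,z1)])/1000
    return P,[(i,i^b) for i in range(8) for b in(1,2,4) if not i&b]
def draw(img,n,f,u0,v0,items):
    for p,B,c in items:
        P,E=B;q=((proj(n,pose(p,P))-[u0,v0]+.5)*f-.5)
        for a,b in E: cv2.line(img,tuple(np.round(q[a]*16).astype(int).tolist()),tuple(np.round(q[b]*16).astype(int).tolist()),c,1,cv2.LINE_AA,4)
    return img
def view(n,src,out,f,u0,v0,w,h,items):
    I=cv2.imread(src)[v0:v0+h,u0:u0+w];I=cv2.convertScaleAbs(cv2.resize(I,None,fx=f,fy=f,interpolation=cv2.INTER_CUBIC),alpha=1.3 if n=="top" else 1)
    cv2.imwrite(out,draw(I,n,f,u0,v0,items))
if __name__=="__main__":
    of,j=np.load("fit.npy");s=float(sys.argv[1])
    it=[(of,box(-20,20,-35,35,0,40),(0,0,255)),(j,box(-55,34,-80,80,30,30),(0,0,255)),(j,box(35,47,-80,80,30,38),(0,200,0)),(j,box(-12,34,s-18,s,31,51),(255,0,0))]
    view("top","pics/top0.png","pics/o1.png",12,207,212,40,45,it)
    view("top","pics/top0.png","pics/o2.png",9,360,185,80,64,it)
    view("side","pics/side0.png","pics/o3.png",12,295,178,34,34,it)
    view("side","pics/side0.png","pics/o4.png",8,290,270,80,70,it)
    a=[cv2.imread(f"pics/o{i}.png") for i in(1,2,3,4)]
    for k in((0,2),(1,3)):
        H=max(a[i].shape[0] for i in k)
        m=np.hstack([cv2.copyMakeBorder(a[i],0,H-a[i].shape[0],0,0,0) for i in k]); r=min(1,800/m.shape[1])
        cv2.imwrite(f"pics/{sys.argv[2]}{k[0]}.png",cv2.resize(m,None,fx=r,fy=r) if r<1 else m)
E
python3 ov.py -35 ov
```

```text
(no output)
```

View pics/ov0.png

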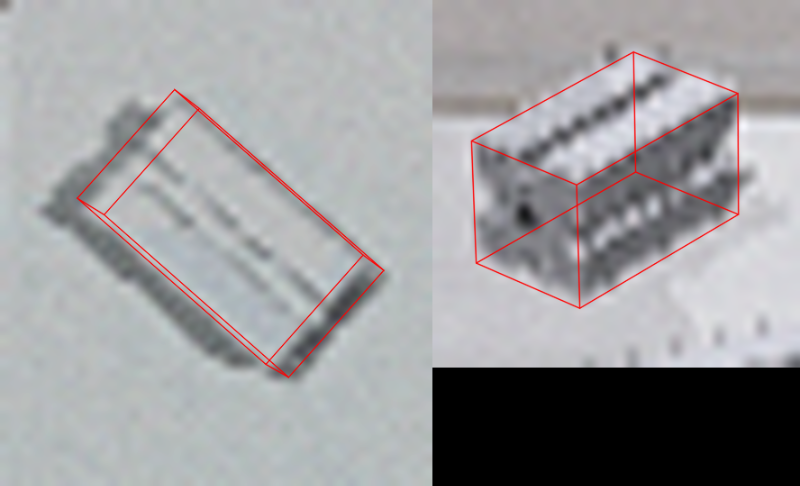

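View pics/o2.png

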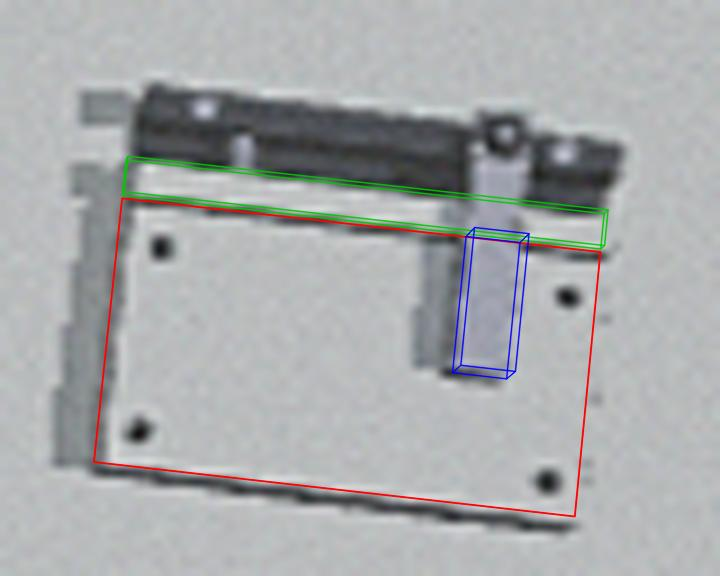

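View pics/o4.png

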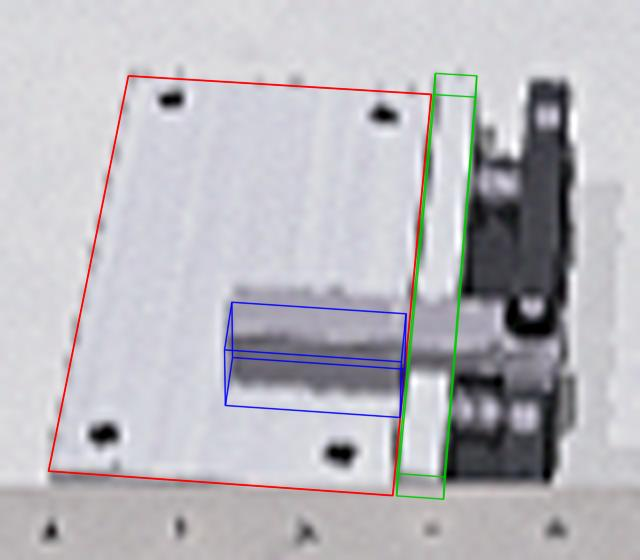

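```bash
cat > fit2.py <<'E'
from h import *
th=crop([(160,247),(568,297),(138,430),(547,481)],9,360,185)
tc=crop([(95,466),(575,523),(133,200),(607,253)],9,360,185)
sh=crop([(171,98),(385,114),(103,433),(341,453)],8,290,270)
# side order: (-x,+y),(+x,+y),(-x,-y),(+x,-y)
def r(q,full=False):
    p=q[:3];a,b,c,d=q[3:]
    H={(0,1):[a,d],(1,1):[b,d],(0,0):[a,c],(1,0):[b,c]}
    L=lambda k:np.array([[*H[i],.03] for i in k])
    cl=np.array([[-55,80,30],[-55,-80,30],[34.5,80,30],[34.5,-80,30]])/1000
    e=[proj("top",pose(p,L([(1,1),(1,0),(0,1),(0,0)])))-th,proj("side",pose(p,L([(0,1),(1,1),(0,0),(1,0)])))-sh,
       (proj("top",pose(p,cl))-tc)]
    return np.vstack(e).ravel()
s=least_squares(r,[.535,-.226,-.095,-.045,.02,-.07,.07]);print(np.round(s.x,4),np.degrees(s.x[2]));print(np.round(r(s.x).reshape(-1,2),1).tolist())
of,j=np.load("fit.npy");np.save("fit.npy",[of,s.x[:3]])
E
python3 fit2.py; python3 ov.py -32 ow
python3 - <<'E'
from h import *
of,j=np.load("fit.npy")
Rm=R.from_quat(observe()["tcp_rot"],scalar_first=True).as_matrix();print(np.round(Rm,3))
E
```

```text
[ 0.5336 -0.2271 -0.1031 -0.0411  0.0211 -0.0662  0.0697] -5.909720379568972
[[-0.6, -0.6], [-0.8, -0.6], [-0.5, -0.5], [-0.7, -0.5], [-0.4, 0.8], [-0.4, 0.6], [-0.4, 0.8], [-0.4, 0.6], [0.3, -0.3], [0.3, -0.0], [-0.5, -0.2], [-0.1, 0.5]]
[[-0.957  0.289 -0.   ]
 [ 0.289  0.957 -0.002]
 [-0.    -0.002 -1.   ]]
```

View pics/o2.png

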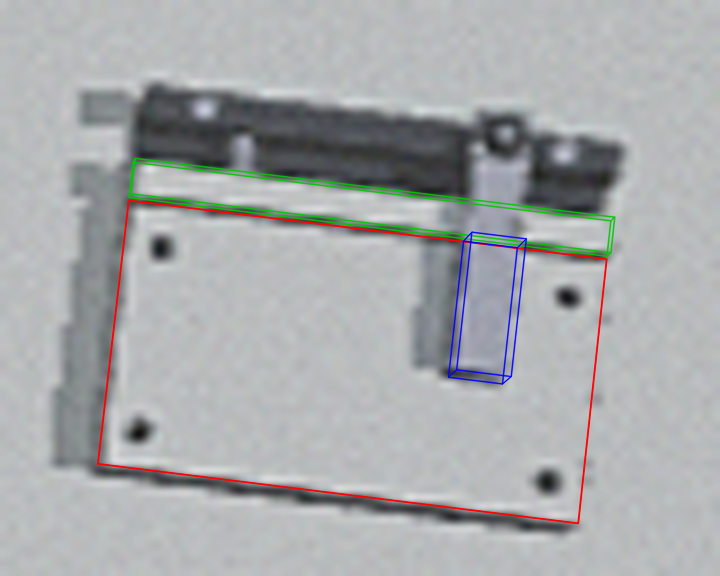

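View pics/o4.png

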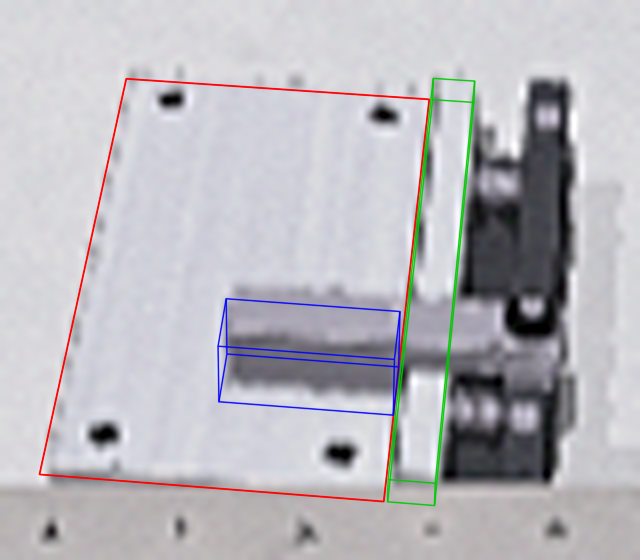

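Fits: offcut centre about (0.488, 0.286) with yaw −40°, jig origin about (0.535, −0.226) with yaw −5.7°, and stop face about 31 mm to −y of jig centre. I turn first, then move above the offcut.

Emit:
step_arm(increments=[[[0,0,0],[0,0,8.1]],[[0,0,0],[0,0,8.1]],[[0,0,0],[0,0,8.1]],[[0,0,0],[0,0,8.1]],[[0,0,0],[0,0,8.1]],[[0,0,0],[0,0,8.1]],[[0,0,0],[0,0,8.1]],[[0,0,0],[0,0,8.1]],[[0,0,0],[0,0,8.1]],[[0,0,0],[0,0,8.1]],[[0,0,0],[0,0,8.1]],[[0,0,0],[0,0,8.1]],[[0,0,0],[0,0,8.1]],[[0,0,0],[0,0,7.9]]], gripper=1, squeeze=50)

```text
time: 1.5
position: [0.1874, 0.622, 0.2308]
tcp_rot: [0.0, 0.907, 0.42, -0.0]
ft_force: [0.2, -0.9, 0.3]
finger_gap: 0.0854
```

Emit:
step_arm(increments=[[[-0.5,3.7,0],[0,0,0]],[[-0.5,3.7,0],[0,0,0]],[[-0.5,3.7,0],[0,0,0]],[[-0.5,3.7,0],[0,0,0]],[[-0.5,3.7,0],[0,0,0]],[[-0.5,3.7,0],[0,0,0]],[[-0.5,3.7,0],[0,0,0]],[[-0.5,3.7,0],[0,0,0]],[[-0.5,3.7,0],[0,0,0]],[[-0.5,3.7,0],[0,0,0]],[[-0.7,3.7,0],[0,0,0]],[[-0.7,3.9,0],[0,0,0]],[[0,0,4],[0,0,0]],[[0,0,4],[0,0,0]],[[0,0,3],[0,0,0]],[[0,0,0],[0,0,0]],[[0,0,0],[0,0,0]]])

```text
time: 3.2
position: [0.4884, 0.2866, 0.1216]
tcp_rot: [0.0, 0.906, 0.423, -0.0]
ft_force: [0.3, -0.6, 0.0]
finger_gap: 0.0859
```

```bash
cat > st.py <<'E'
from h import *
o=observe();Rm=R.from_quat(o["tcp_rot"],scalar_first=True).as_matrix()
print(round(o["time"],2),np.round(o["position"],4),"yaw_y",round(np.degrees(np.arctan2(Rm[1,1],Rm[0,1])),2),"z",np.round(Rm[:,2],3),"F",np.round(o["ft_force"],1),"M",np.round(o["moment"],2),"gap",round(o["finger_gap"],4),"q7",o["joint_pos"][6])
E
python3 st.py; python3 - <<'E'
from h import *
for n,(u,v,w,h,f) in dict(top=(180,190,110,80,7),side=(240,130,120,90,6)).items():
    cv2.imwrite(f"pics/{n}1.png",cv2.resize(np.ascontiguousarray(camera(n)[v:v+h,u:u+w,::-1]),None,fx=f,fy=f,interpolation=cv2.INTER_CUBIC))
E
```

```text
3.2 [0.4884 0.2866 0.1216] yaw_y -39.98 z [-0.    -0.001 -1.   ] F [ 0.3 -0.6  0. ] M [-0.02 -0.02  0.02] gap 0.0859 q7 -0.9890541178981529
```

View pics/side1.png

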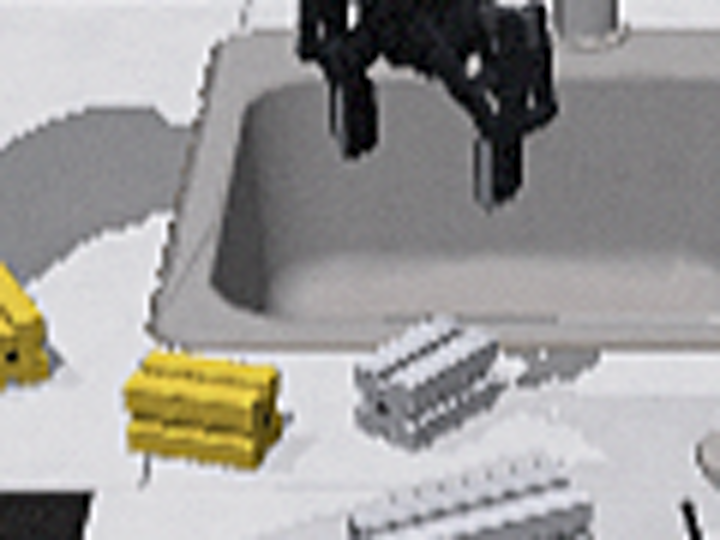

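The side view shows the gripper centred over the offcut, jaws straddling its width. Next: descend, grip and check.

Emit:
step_arm(increments=[[[0,0,3],[0,0,0]],[[0,0,3],[0,0,0]],[[0,0,3],[0,0,0]],[[0,0,1.5],[0,0,0]],[[0,0,0],[0,0,0]],[[0,0,0],[0,0,0]]])

```text
time: 3.9
position: [0.4894, 0.2872, 0.0177]
tcp_rot: [-0.0, 0.906, 0.423, 0.001]
ft_force: [-0.3, 0.5, 0.0]
finger_gap: 0.0851
```

Emit:
step_arm(increments=[[[0,0,0],[0,0,0]],[[0,0,0],[0,0,0]],[[0,0,0],[0,0,0]],[[0,0,0],[0,0,0]],[[0,0,0],[0,0,0]],[[0,0,0],[0,0,0]],[[0,0,0],[0,0,0]],[[0,0,0],[0,0,0]],[[0,0,0],[0,0,0]],[[0,0,0],[0,0,0]]], gripper=-1, squeeze=60)

```text
time: 4.9
position: [0.4888, 0.2873, 0.0173]
tcp_rot: [-0.0, 0.906, 0.423, 0.001]
ft_force: [-0.8, -0.7, 6.9]
finger_gap: 0.039
```

```bash
python3 st.py; python3 - <<'E'
from h import *
for n,(u,v,w,h,f) in dict(top=(180,190,110,80,7),side=(240,130,120,90,6)).items():
    cv2.imwrite(f"pics/{n}2.png",cv2.resize(np.ascontiguousarray(camera(n)[v:v+h,u:u+w,::-1]),None,fx=f,fy=f,interpolation=cv2.INTER_CUBIC))
E
```

```text
4.9 [0.4888 0.2873 0.0173] yaw_y -39.97 z [ 0.001  0.001 -1.   ] F [-0.8 -0.7  6.9] M [-0.04  0.24  0.03] gap 0.039 q7 -0.9111725190908192
```

View pics/side2.png

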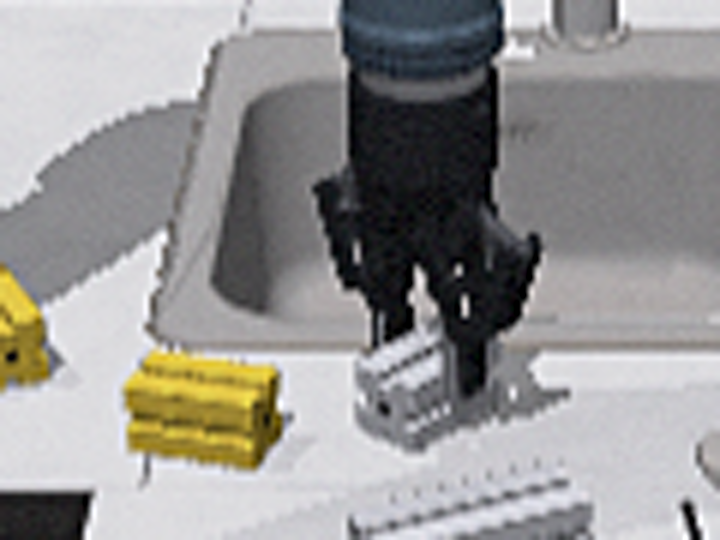

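Gripped: gap 39 mm, with the fingers on both long sides in the side view. Next I lift, turn to the jig heading and carry it across.

Emit:
step_arm(increments=[[[0,0,-1],[0,0,0]],[[0,0,-3],[0,0,0]],[[0,0,-4],[0,0,0]],[[0,0,-4],[0,0,0]],[[0,0,0],[0,0,-6.9]],[[0,0,0],[0,0,-6.9]],[[0,0,0],[0,0,-6.9]],[[0,0,0],[0,0,-6.9]],[[0,0,0],[0,0,-6.7]],[[0,0,0],[0,0,0]]])

```text
time: 6.0
position: [0.4882, 0.2864, 0.1368]
tcp_rot: [-0.0, 0.741, 0.671, 0.0]
ft_force: [-0.1, 0.1, -1.8]
finger_gap: 0.0387
```

Emit:
step_arm(increments=[[[-1.5,0.3,0],[0,0,0]],[[-3,0.6,0],[0,0,0]],[[-3.5,0.7,0],[0,0,0]],[[-3.5,0.7,0],[0,0,0]],[[-3.5,0.7,0],[0,0,0]],[[-3.5,0.7,0],[0,0,0]],[[-3.5,0.7,0],[0,0,0]],[[-3.5,0.7,0],[0,0,0]],[[-3.5,0.7,0],[0,0,0]],[[-3.5,0.7,0],[0,0,0]],[[-3.5,0.7,0],[0,0,0]],[[-3.5,0.7,0],[0,0,0]],[[-3.5,0.8,0],[0,0,0]],[[-3,0.7,0],[0,0,0]],[[-2.0,0.5,0],[0,0,0]],[[-1,0.2,0],[0,0,0]],[[0,0,0],[0,0,0]],[[0,0,0],[0,0,0]],[[0,0,0],[0,0,0]],[[0,0,0],[0,0,0]]])

```text
time: 8.0
position: [0.5405, -0.2094, 0.1362]
tcp_rot: [-0.0, 0.741, 0.672, 0.0]
ft_force: [-0.2, -0.2, -1.4]
finger_gap: 0.0389
```

```bash
python3 st.py; python3 - <<'E'
from h import *
for n,(u,v,w,h,f) in dict(top=(340,170,120,90,6),side=(260,190,160,120,5)).items():
    I=camera(n);cv2.imwrite(f"pics/{n}3f.png",I[:,:,::-1])
    cv2.imwrite(f"pics/{n}3.png",cv2.resize(np.ascontiguousarray(I[v:v+h,u:u+w,::-1]),None,fx=f,fy=f,interpolation=cv2.INTER_CUBIC))
E
```

```text
8.0 [ 0.5405 -0.2094  0.1362] yaw_y -5.58 z [-0.     0.001 -1.   ] F [-0.2 -0.2 -1.4] M [-0.05 -0.    0.02] gap 0.0389 q7 0.43222730641249185
```

View pics/side3.png

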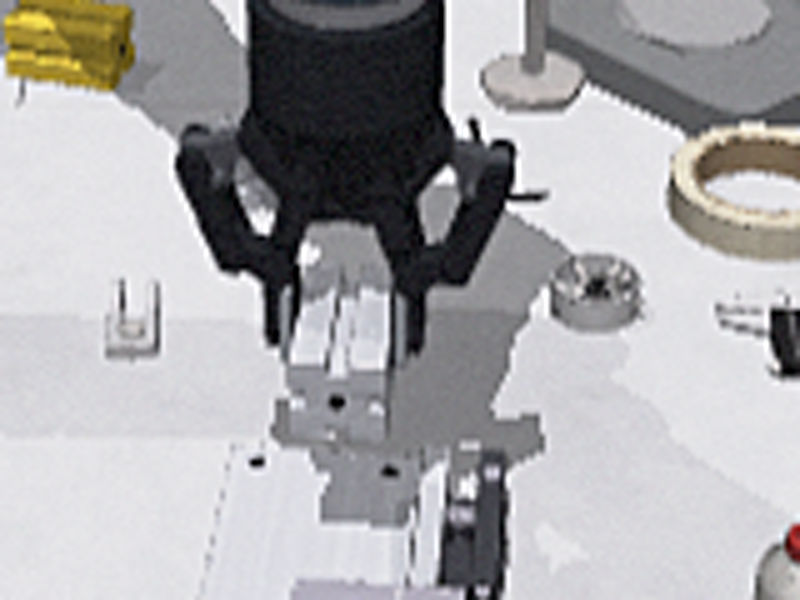

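View pics/top3.png

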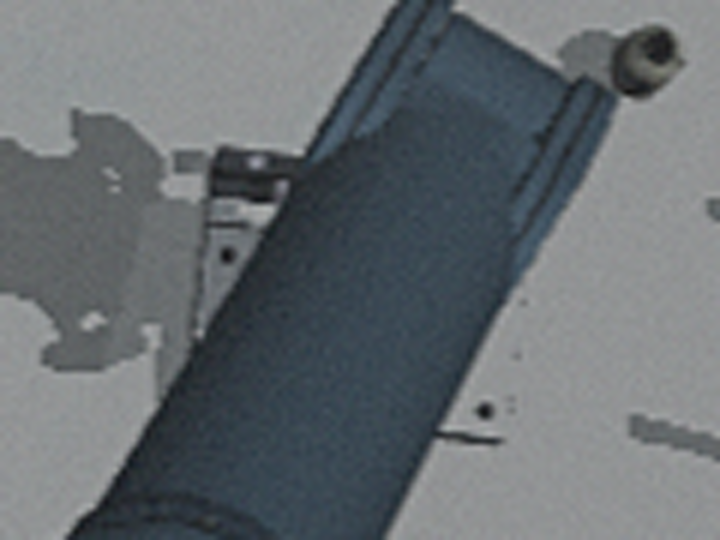

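```bash
python3 - <<'E'
from ov import *
o=observe()["position"];b=1000*(o[2]-.0173)
p=[o[0],o[1],np.radians(-5.6)]
view("side","pics/side3f.png","pics/o5.png",10,300,235,60,60,[(p,box(-20,20,-35,35,b,b+40),(0,0,255))])
E
```

```text
(no output)
```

View pics/o5.png

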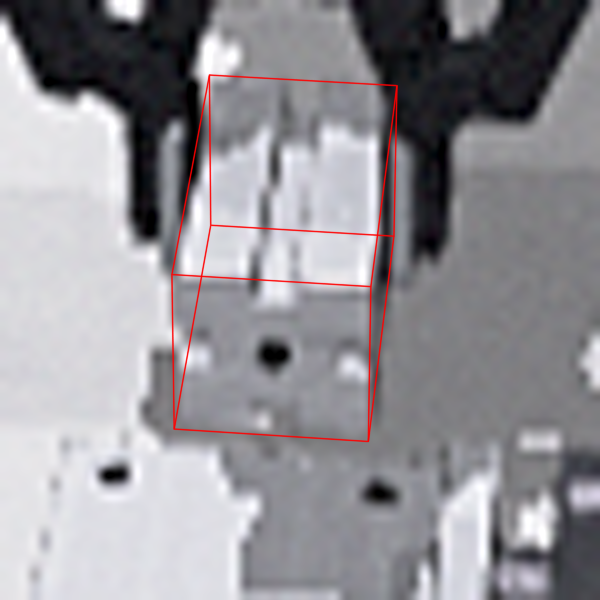

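The overlay matches the held piece. Next I descend to about 6 mm above the bed.

Emit:
step_arm(increments=[[[0,0,3],[0,0,0]],[[0,0,3],[0,0,0]],[[0,0,1.5],[0,0,0]],[[0,0,0.7],[0,0,0]],[[0,0,0],[0,0,0]],[[0,0,0],[0,0,0]],[[0,0,0],[0,0,0]]])

```text
time: 8.8
position: [0.5413, -0.2112, 0.0555]
tcp_rot: [0.001, 0.741, 0.671, 0.001]
ft_force: [0.3, 0.9, -1.6]
finger_gap: 0.0388
```

```bash
python3 st.py; python3 - <<'E'
from ov import *
I=camera("side");cv2.imwrite("pics/side4f.png",I[:,:,::-1])
o=observe()["position"];b=1000*(o[2]-.0173)
p=[o[0],o[1],np.radians(-5.6)]; j=[.535,-.226,np.radians(-5.7)]
view("side","pics/side4f.png","pics/o6.png",9,285,255,85,66,[(p,box(-20,20,-35,35,b,b+40),(0,0,255)),(j,box(-12,34,-49,-31,31,51),(255,0,0))])
E
```

```text
8.8 [ 0.5413 -0.2112  0.0555] yaw_y -5.68 z [ 0.002 -0.001 -1.   ] F [ 0.3  0.9 -1.6] M [ 0.03  0.04 -0.02] gap 0.0388 q7 0.47907925231091375
```

View pics/o6.png

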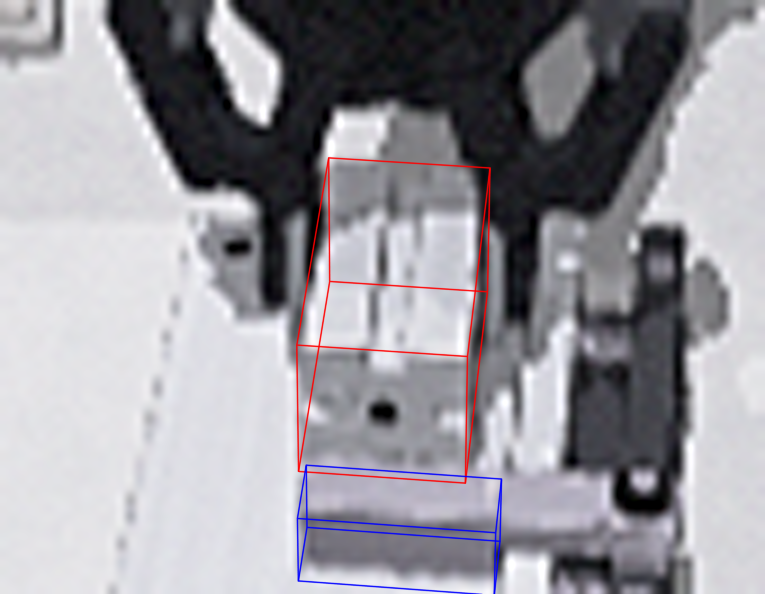

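Side view: the piece is clear of stop and fence and level over the bed. I approach the stop slowly, still just above the bed.

Emit:
step_arm(increments=[[[0,0,0.2],[0,0,0]],[[0,0,0.1],[0,0,0]],[[-0.3,0,0],[0,0,0]],[[-0.2,0,0],[0,0,0]],[[-0.1,0,0],[0,0,0]],[[0,0,0],[0,0,0]],[[0,0,0],[0,0,0]]])

```text
time: 9.55
position: [0.5397, -0.2168, 0.0513]
tcp_rot: [-0.0, 0.741, 0.671, 0.0]
ft_force: [-0.3, -0.1, -1.7]
finger_gap: 0.0386
```

Emit:
step_arm(increments=[[[-0.1,0,0],[0,0,0]],[[-0.1,0,0],[0,0,0]],[[0,0,0],[0,0,0]],[[0,0,0],[0,0,0]]])

```text
time: 9.95
position: [0.5395, -0.2189, 0.0513]
tcp_rot: [0.0, 0.741, 0.671, 0.0]
ft_force: [0.7, -0.7, -2.5]
finger_gap: 0.0387
```

```bash
python3 st.py
```

```text
9.95 [ 0.5395 -0.2189  0.0513] yaw_y -5.68 z [ 0. -0. -1.] F [ 0.7 -0.7 -2.5] M [-0.06  0.05 -0.03] gap 0.0387 q7 0.49304200908888457
```

Emit:
step_arm(increments=[[[-0.1,0,0],[0,0,0]],[[-0.1,0,0],[0,0,0]],[[0,0,0],[0,0,0]],[[0,0,0],[0,0,0]]])

```text
time: 10.35
position: [0.5395, -0.2192, 0.0513]
tcp_rot: [-0.001, 0.741, 0.672, 0.001]
ft_force: [-0.4, 5.8, 2.3]
finger_gap: 0.0387
```

Emit:
step_arm(increments=[[[-0.1,0,0],[0,0,0]],[[0,0,0],[0,0,0]],[[0,0,0],[0,0,0]]])

```text
time: 10.65
position: [0.5395, -0.2192, 0.0513]
tcp_rot: [-0.001, 0.741, 0.672, 0.001]
ft_force: [-0.2, 7.5, 4.0]
finger_gap: 0.039
```

Emit:
step_arm(increments=[[[-0.1,0,0],[0,0,0]],[[0,0,0],[0,0,0]],[[0,0,0],[0,0,0]]])

```text
time: 10.95
position: [0.5395, -0.2192, 0.0513]
tcp_rot: [-0.002, 0.741, 0.672, 0.001]
ft_force: [0.3, 9.5, 4.2]
finger_gap: 0.0392
```

Stop contact at TCP y = −0.2192, with the force rising to 9.5 N. I ease that off to a light touch and approach the fence and bed.

Emit:
step_arm(increments=[[[0.25,0,0],[0,0,0]],[[0,0.3,0],[0,0,0]],[[0,0.3,0.1],[0,0,0]],[[0,0.2,0.1],[0,0,0]],[[0,0,0],[0,0,0]],[[0,0,0],[0,0,0]],[[0,0,0],[0,0,0]]])

```text
time: 11.65
position: [0.5466, -0.22, 0.0486]
tcp_rot: [-0.001, 0.741, 0.671, -0.0]
ft_force: [0.2, 5.2, -2.2]
finger_gap: 0.039
```

Emit:
step_arm(increments=[[[0,0.1,0.1],[0,0,0]],[[0,0,0],[0,0,0]],[[0,0,0],[0,0,0]],[[0,0,0],[0,0,0]]])

```text
time: 12.05
position: [0.5476, -0.22, 0.0477]
tcp_rot: [-0.001, 0.741, 0.671, -0.0]
ft_force: [-1.6, 5.7, -1.8]
finger_gap: 0.039
```

```bash
python3 st.py
```

```text
12.05 [ 0.5476 -0.22    0.0477] yaw_y -5.67 z [-0.002  0.002 -1.   ] F [-1.6  5.7 -1.8] M [ 1.16  0.37 -0.15] gap 0.039 q7 0.49099923673437174
```

Emit:
step_arm(increments=[[[0,0.1,0.1],[0,0,0]],[[0,0,0],[0,0,0]],[[0,0,0],[0,0,0]],[[0,0,0],[0,0,0]]])

```text
time: 12.45
position: [0.5483, -0.2201, 0.0469]
tcp_rot: [-0.002, 0.741, 0.671, -0.0]
ft_force: [-3.1, 5.5, 1.9]
finger_gap: 0.0389
```

Emit:
step_arm(increments=[[[0,0.1,0.1],[0,0,0]],[[0,0,0],[0,0,0]],[[0,0,0],[0,0,0]],[[0,0,0],[0,0,0]]])

```text
time: 12.85
position: [0.5491, -0.2201, 0.046]
tcp_rot: [-0.002, 0.741, 0.671, -0.0]
ft_force: [-3.8, 6.8, 4.8]
finger_gap: 0.039
```

```bash
python3 st.py
```

```text
12.85 [ 0.5491 -0.2201  0.046 ] yaw_y -5.68 z [-0.003  0.002 -1.   ] F [-3.8  6.8  4.8] M [ 1.3   0.88 -0.22] gap 0.039 q7 0.49061783849995805
```

Contact with the bed is clear (z force rising from TCP z ≈ 0.047). The fence contact is blurred by drag on the stop, so I back off slightly and find the fence touch point cleanly.

Emit:
step_arm(increments=[[[0.15,-0.2,-0.2],[0,0,0]],[[0.15,-0.2,-0.1],[0,0,0]],[[0,0,0],[0,0,0]],[[0,0,0],[0,0,0]],[[0,0,0],[0,0,0]]])

```text
time: 13.35
position: [0.5467, -0.2185, 0.0493]
tcp_rot: [0.0, 0.741, 0.671, -0.0]
ft_force: [-0.8, 1.3, -1.0]
finger_gap: 0.0392
```

Emit:
step_arm(increments=[[[0,0.1,0],[0,0,0]],[[0,0,0],[0,0,0]],[[0,0,0],[0,0,0]]])

```text
time: 13.65
position: [0.5477, -0.2181, 0.0493]
tcp_rot: [0.0, 0.741, 0.671, -0.0]
ft_force: [0.2, -0.8, -2.0]
finger_gap: 0.0388
```

Emit:
step_arm(increments=[[[0,0.1,0],[0,0,0]],[[0,0,0],[0,0,0]],[[0,0,0],[0,0,0]]])

```text
time: 13.95
position: [0.5487, -0.2182, 0.0493]
tcp_rot: [0.0, 0.741, 0.671, 0.0]
ft_force: [-0.8, -0.0, -0.9]
finger_gap: 0.0386
```

Emit:
step_arm(increments=[[[0,0.1,0],[0,0,0]],[[0,0,0],[0,0,0]],[[0,0,0],[0,0,0]]])

```text
time: 14.25
position: [0.5497, -0.2183, 0.0493]
tcp_rot: [0.0, 0.741, 0.671, 0.0]
ft_force: [-0.4, 0.6, -1.4]
finger_gap: 0.0386
```

Emit:
step_arm(increments=[[[0,0.1,0],[0,0,0]],[[0,0,0],[0,0,0]],[[0,0,0],[0,0,0]]])

```text
time: 14.55
position: [0.5505, -0.2184, 0.0492]
tcp_rot: [-0.0, 0.741, 0.671, -0.0]
ft_force: [-0.4, -0.5, -2.1]
finger_gap: 0.0386
```

```bash
python3 st.py
```

```text
14.55 [ 0.5505 -0.2184  0.0492] yaw_y -5.68 z [-0.  0. -1.] F [-0.4 -0.5 -2.1] M [-0.    0.08  0.  ] gap 0.0386 q7 0.4849100135576982
```

Good thing I checked: no fence contact yet. Continuing.

Emit:
step_arm(increments=[[[0,0.1,0],[0,0,0]],[[0,0,0],[0,0,0]],[[0,0,0],[0,0,0]]])

```text
time: 14.85
position: [0.5509, -0.2184, 0.0491]
tcp_rot: [-0.001, 0.741, 0.671, -0.0]
ft_force: [-3.7, 0.5, -0.2]
finger_gap: 0.0391
```

Emit:
step_arm(increments=[[[0,0.1,0],[0,0,0]],[[0,0,0],[0,0,0]],[[0,0,0],[0,0,0]]])

```text
time: 15.15
position: [0.5519, -0.2185, 0.0491]
tcp_rot: [-0.001, 0.741, 0.671, -0.0]
ft_force: [-4.2, 0.8, 1.0]
finger_gap: 0.039
```

Emit:
step_arm(increments=[[[0,0.1,0],[0,0,0]],[[0,0,0],[0,0,0]],[[0,0,0],[0,0,0]]])

```text
time: 15.45
position: [0.5527, -0.2186, 0.0491]
tcp_rot: [-0.001, 0.741, 0.671, -0.0]
ft_force: [-6.1, 0.9, 0.6]
finger_gap: 0.0386
```

Emit:
step_arm(increments=[[[0,0.1,0],[0,0,0]],[[0,0,0],[0,0,0]],[[0,0,0],[0,0,0]]])

```text
time: 15.75
position: [0.5533, -0.2186, 0.0491]
tcp_rot: [-0.001, 0.741, 0.671, -0.001]
ft_force: [-6.7, 1.6, 2.5]
finger_gap: 0.0389
```

Fence touch at TCP x ≈ 0.5507, and the force slope agrees with 3 N + 1.5 N/mm. I back off it, seat lightly against the stop just above the bed, then push diagonally.

Emit:
step_arm(increments=[[[0,-0.25,0],[0,0,0]],[[0,-0.2,0],[0,0,0]],[[-0.13,0,0],[0,0,0]],[[-0.13,0,0.1],[0,0,0]],[[0,0,0],[0,0,0]],[[0,0,0],[0,0,0]],[[0,0,0],[0,0,0]]])

```text
time: 16.45
position: [0.5503, -0.2203, 0.0484]
tcp_rot: [-0.0, 0.741, 0.671, 0.0]
ft_force: [-0.9, 3.6, -0.1]
finger_gap: 0.0389
```

```bash
python3 st.py
```

```text
16.45 [ 0.5503 -0.2203  0.0484] yaw_y -5.65 z [ 0.001  0.001 -1.   ] F [-0.9  3.6 -0.1] M [ 0.94  0.32 -0.13] gap 0.0389 q7 0.48954960534014563
```

Emit:
step_arm(increments=[[[0,0.02,0.1],[0,0,0]],[[0,0.1,0.1],[0,0,0]],[[0,0.1,0.1],[0,0,0]],[[0,0.1,0.1],[0,0,0]],[[0,0,0],[0,0,0]],[[0,0,0],[0,0,0]],[[0,0,0],[0,0,0]]])

```text
time: 17.15
position: [0.5513, -0.2204, 0.0444]
tcp_rot: [-0.002, 0.741, 0.671, -0.001]
ft_force: [-7.6, 5.9, 8.6]
finger_gap: 0.0387
```

```bash
python3 st.py
```

```text
17.15 [ 0.5513 -0.2204  0.0444] yaw_y -5.69 z [-0.003  0.002 -1.   ] F [-7.6  5.9  8.6] M [ 1.26  1.82 -0.23] gap 0.0387 q7 0.4893737563391208
```

Emit:
step_arm(increments=[[[0,0.12,0.06],[0,0,0]],[[0,0.12,0.06],[0,0,0]],[[0,0,0],[0,0,0]],[[0,0,0],[0,0,0]],[[0,0,0],[0,0,0]]])

```text
time: 17.65
position: [0.5522, -0.2205, 0.0431]
tcp_rot: [-0.003, 0.741, 0.671, -0.001]
ft_force: [-11.6, 7.6, 12.8]
finger_gap: 0.039
```

```bash
python3 st.py
```

```text
17.65 [ 0.5522 -0.2205  0.0431] yaw_y -5.71 z [-0.006  0.003 -1.   ] F [-11.6   7.6  12.8] M [ 1.35  2.54 -0.28] gap 0.039 q7 0.4883444982067076
```

```bash
python3 - <<'E'
from ov import *
I=camera("side");cv2.imwrite("pics/side5f.png",I[:,:,::-1])
o=observe()["position"];b=1000*(o[2]-.0173)
p=[o[0],o[1],np.radians(-5.7)]
view("side","pics/side5f.png","pics/o7.png",9,285,255,85,66,[(p,box(-20,20,-35,35,b,b+40),(0,0,255))])
a=cv2.imread("pics/side4f.png")[255:321,315:370];c=cv2.imread("pics/side5f.png")[255:321,315:370]
cv2.imwrite("pics/cmp5.png",cv2.resize(np.hstack([a,c]),None,fx=7,fy=7,interpolation=cv2.INTER_CUBIC))
E
```

```text
(no output)
```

View pics/o7.png

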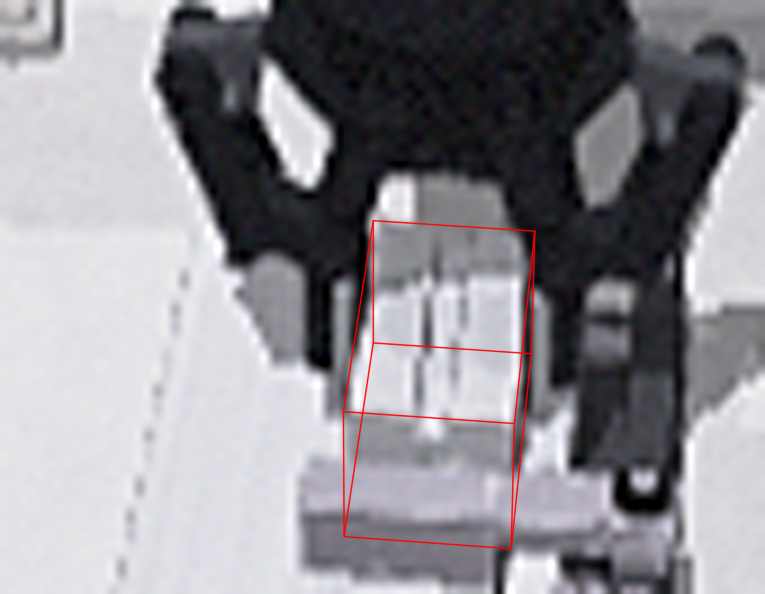

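View pics/cmp5.png

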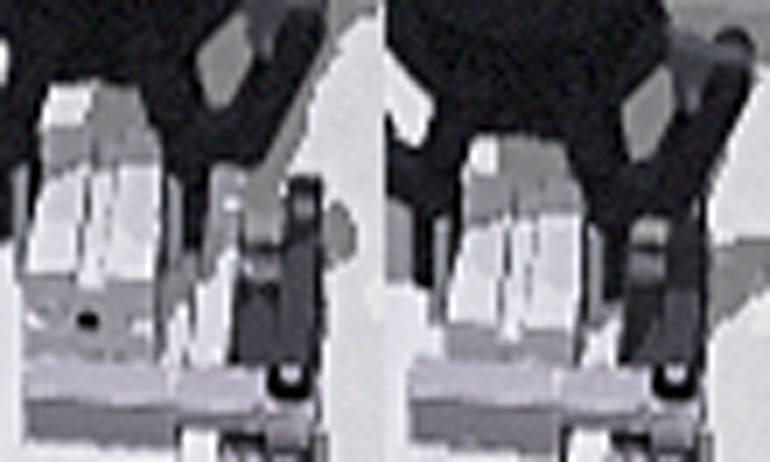

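Picture: the piece is flat against the stop and fence. The fence edge has moved about 1–2 mm, matching the TCP estimate of 1.7 mm, so it needs more towards the fence.

Emit:
step_arm(increments=[[[0.03,0.15,0],[0,0,0]],[[0.03,0.15,0.0],[0,0,0]],[[0,0,0],[0,0,0]],[[0,0,0],[0,0,0]],[[0,0,0],[0,0,0]]])

```text
time: 18.2
position: [0.5536, -0.2206, 0.0427]
tcp_rot: [-0.004, 0.742, 0.671, -0.002]
ft_force: [-14.6, 5.9, 12.7]
finger_gap: 0.0389
```

```bash
python3 st.py
```

```text
18.2 [ 0.5536 -0.2206  0.0427] yaw_y -5.76 z [-0.009  0.003 -1.   ] F [-14.6   5.9  12.7] M [ 1.23  3.22 -0.26] gap 0.0389 q7 0.4855163789637965
```

Emit:
step_arm(increments=[[[0.02,0.12,0],[-0.3,0,0]],[[0.02,0.12,0],[-0.3,0,0]],[[0,0,0],[0,0,0]],[[0,0,0],[0,0,0]],[[0,0,0],[0,0,0]]])

```text
time: 18.7
position: [0.555, -0.2208, 0.0425]
tcp_rot: [-0.001, 0.742, 0.67, 0.001]
ft_force: [-16.6, 5.2, 13.9]
finger_gap: 0.0387
```

```bash
python3 st.py
```

```text
18.7 [ 0.555  -0.2208  0.0425] yaw_y -5.79 z [-0.     0.002 -1.   ] F [-16.6   5.2  13.9] M [ 1.12  3.77 -0.32] gap 0.0387 q7 0.4885560066663834
```

Emit:
step_arm(increments=[[[0,0.07,0.01],[0,0,0]],[[0,0,0],[0,0,0]],[[0,0,0],[0,0,0]],[[0,0,0],[0,0,0]]])

```text
time: 19.1
position: [0.5553, -0.2208, 0.0423]
tcp_rot: [-0.001, 0.742, 0.67, 0.0]
ft_force: [-17.5, 5.0, 14.0]
finger_gap: 0.0386
```

```bash
python3 st.py;  python3 - <<'E'
from ov import *
I=camera("side");cv2.imwrite("pics/side6f.png",I[:,:,::-1]); cv2.imwrite("pics/top6f.png",camera("top")[:,:,::-1])
o=observe()["position"];b=1000*(o[2]-.0173)
p=[o[0],o[1],np.radians(-5.7)]
j=[.535+.001,-.226,np.radians(-5.7)]
view("side","pics/side6f.png","pics/o8.png",9,285,255,85,66,[(p,box(-20,20,-35,35,b,b+40),(0,0,255))])
a=cv2.imread("pics/side4f.png")[290:335,325:370];c=cv2.imread("pics/side6f.png")[290:335,325:370]
cv2.imwrite("pics/cmp6.png",cv2.resize(np.hstack([a,c]),None,fx=8,fy=8,interpolation=cv2.INTER_CUBIC))
for f in("side0","side4f","side5f","side6f"):
    g=cv2.imread(f"pics/{f}.png",0);print(f,g[319:328,332:358].mean(0).astype(int).tolist())
E
```

```text
19.1 [ 0.5553 -0.2208  0.0423] yaw_y -5.8 z [-0.001  0.002 -1.   ] F [-17.5   5.   14. ] M [ 1.15  3.96 -0.28] gap 0.0386 q7 0.48817762377838153
side0 [161, 158, 197, 217, 214, 210, 218, 133, 201, 218, 216, 215, 221, 169, 63, 89, 94, 73, 94, 99, 58, 74, 107, 106, 110, 76]
side4f [173, 168, 210, 230, 226, 223, 230, 145, 215, 229, 228, 227, 234, 182, 66, 99, 100, 80, 101, 108, 64, 80, 114, 116, 119, 82]
side5f [192, 194, 210, 213, 210, 208, 217, 158, 62, 239, 232, 227, 228, 238, 134, 85, 98, 78, 103, 108, 65, 79, 115, 116, 119, 83]
side6f [195, 210, 208, 213, 210, 209, 218, 175, 50, 33, 171, 239, 229, 228, 229, 232, 68, 62, 103, 108, 65, 81, 113, 117, 120, 82]
```

View pics/o8.png

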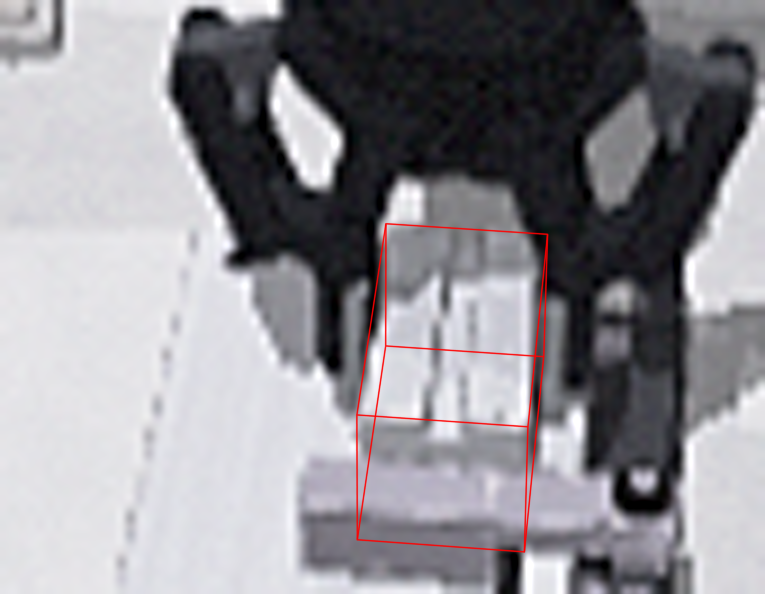

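View pics/cmp6.png

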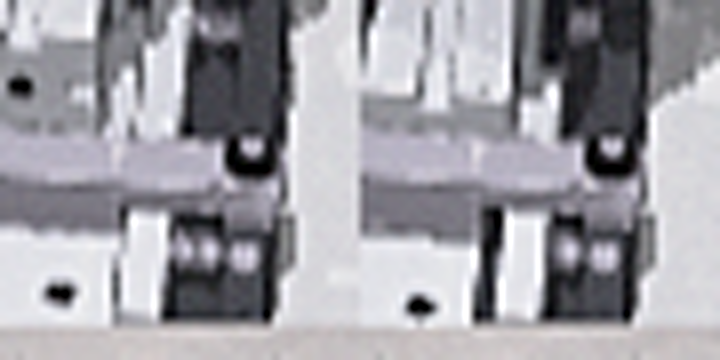

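```bash
python3 - <<'E'
from h import *
j=[.535,-.226,np.radians(-5.7)]
print(proj("side",pose(j,[[.040,-.065,.038]])),proj("side",pose(j,[[.045,-.065,.038]])))
print(proj("side",pose(j,[[.021,-.066,.030]])),proj("side",pose(j,[[.021,-.066,.025]])))
# hole centroid and fence edges (fractional) 
for f in("side4f","side6f"):
    g=cv2.imread(f"pics/{f}.png",0).astype(float)
    P=g[320:332,328:338];w=np.clip(170-P,0,None);yy,xx=np.mgrid[320:332,328:338];print(f,"hole",(w*xx).sum()/w.sum(),(w*yy).sum()/w.sum())
    m=g[319:328].mean(0); 
    w=slice(338,350)
    x=np.arange(338,351); v=m[338:351]; 
    up=cv2.resize(v[None],None,fx=20,fy=1,interpolation=cv2.INTER_LINEAR)[0]
    xs=(np.arange(up.size)+.5)/20-.5+338
    d=np.where((up[:-1]>150)&(up[1:]<=150))[0]; u=np.where((up[:-1]<=150)&(up[1:]>150))[0];print("down",xs[d],"up",xs[u])
E
```

```text
[[341.79133208 323.93420227]] [[344.21449243 324.11419084]]
[[332.53196032 326.36833549]] [[332.51270018 328.08600595]]
side4f hole 332.11232279171213 326.206106870229
down [338.925 345.275] up [339.025]
side6f hole 332.02466367713004 327.8060538116592
down [339.175 347.475] up [341.825]
```

Camera check: the bed hole dropped 1.60 px (≈4.7 mm) and the fence edge shifted 2.2 px (≈4.5 mm). From the TCP I get bed 5.0 and fence 4.8 mm. I let it settle and check the bystanders.

Emit:
step_arm(increments=[[[0,0.03,0.01],[0,0,0]],[[0,0,0],[0,0,0]],[[0,0,0],[0,0,0]],[[0,0,0],[0,0,0]],[[0,0,0],[0,0,0]],[[0,0,0],[0,0,0]],[[0,0,0],[0,0,0]],[[0,0,0],[0,0,0]]])

```text
time: 20.0
position: [0.5554, -0.2208, 0.0423]
tcp_rot: [-0.001, 0.742, 0.67, 0.0]
ft_force: [-18.0, 5.6, 15.1]
finger_gap: 0.0382
```

```bash
python3 st.py;  python3 - <<'E'
from h import *
I=camera("side");cv2.imwrite("pics/side7f.png",I[:,:,::-1])
E
```

```text
20.0 [ 0.5554 -0.2208  0.0423] yaw_y -5.8 z [-0.001  0.003 -1.   ] F [-18.    5.6  15.1] M [ 1.18  4.12 -0.33] gap 0.0382 q7 0.4879994990683835
```

View pics/side7f.png

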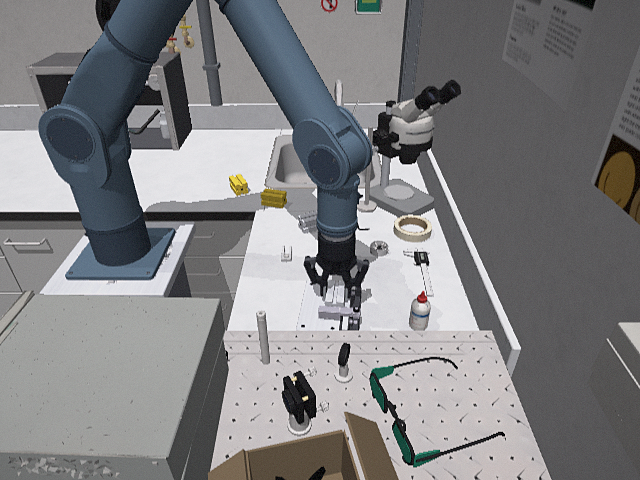

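View pics/top6f.png

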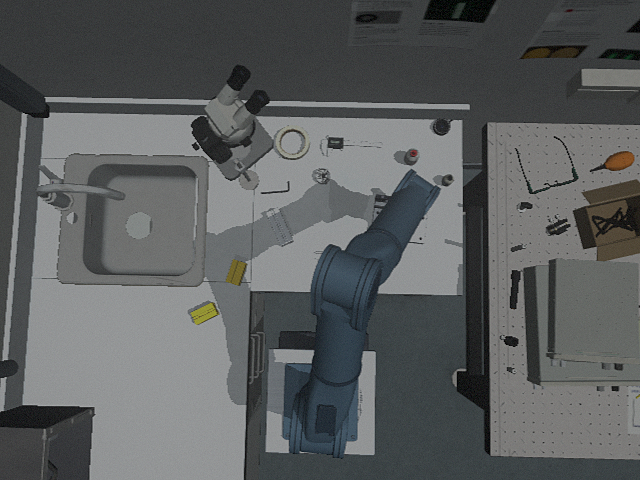

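The hold is steady: over the last 0.9 s the TCP moved about 0.1 mm. Bottles (412,156) and (447,180), the long offcut, fork, hex key and caliper are all where they started. I hand it in.

```bash
python3 -c "
from station import *
print(close_job())"
```

```text
the job is handed in; nothing more can be done
None
```

The short offcut is on the jig bed, lying flat along the fence with its end against the stop. I handed the job in at about 20 s with the gripper still holding it pressed diagonally; no verdict came back.

**Bed and fence travel:** both are about half-way in and never came near their 10 mm end. The two ways of measuring disagree by up to about 0.4 mm:

| | From TCP displacement | From side camera |
|---|---|---|
| Bed | about 5.0 mm | about 4.7 mm |
| Fence | about 4.9 mm | about 4.5 mm (from its right edge) |

The camera figures were taken just before a last 0.3 mm nudge towards the fence, which moved the TCP only about 0.1 mm. The fence's left edge gave a larger shift (2.8 px, nearly 6 mm). I discounted it because the gap beside that edge is only about a pixel wide in the earlier picture.

**Forces:** the wrist read about −18 N along x, 5.6 N along y and 15 N along z. The x and z readings are above the roughly 10 N I'd expect from each spring. I put the difference down to friction against the bed, fence and stop, but did not measure it separately.

**Seating:** the push against the stop is about 5 N, and the tool is tilted less than 0.2°.

**Probing the fence:** I touched the stop, bed and fence lightly to find where each starts to give. My first estimate of the fence contact was misled by drag on the stop, so I backed off, found it cleanly, reseated the piece and then made the final push.

**Everything else:** comparing the pictures before and after, the long offcut, fork, hex key, caliper, bottles and yellow pieces have not visibly moved.

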